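# Spacer and washer onto the sample carousel's spindle

### The arm

A 6-joint arm with a two-finger parallel gripper is mounted at the origin on the work surface. World frame = base frame: x ahead of the robot, y to its left, z up, the work surface at z = 0. Lengths are in m, angles in rad, forces in N, time in s.
With the tool pointing down it reaches from about 0.25 to 0.775 m from the base axis. Payload 4 kg.
Tool frame: the origin (TCP) lies at the very end of the fingers, on their centre line; the grasp point (between the pads) lies 19 mm behind it; z points along the fingers, y is the line along which they close (so a half turn about z gives the same grasp; the last joint's range is limited). The gripper opens to 94 mm and grips with 3 to 60 N. Pads are 16 mm wide; open, the fingers measure 119 mm over their backs; the gripper's body (75 mm by 177 mm) begins 78 mm behind the grasp point.
Start: joints at [1.159, 0.087, 1.371, -0, 1.684, -0.103], TCP at [0.167, 0.524, 0.206] pointing down, gripper open.
Joint ranges: [-3.1, 3.1], [-0.76, 2.03], [0.27, 2.55], [-1.08, 4.22], [0.17, 2.65], [-2.57, 2.57]. Speed limits (rad/s): [2.79, 2.79, 3.14, 3.14, 3.14, 3.14].

### API

Orientations are given as [roll, pitch, yaw] about the fixed x, y, z axes, in that order (R = Rz(yaw) Ry(pitch) Rx(roll)).
In Python, from bench import robot, snapshot, finder gives the robot as it stands.
- The arm moves only by the tool drive_tool, never from a script. Its argument "deltas" is text: rows parted by semicolons, each of 7 numbers parted by spaces: the shift along the tool's x, y, z each as a share of 100 mm, from -1 to 1, then the turn, a rotation vector about the tool's x, y, z each as a share of 90 degrees, from -1 to 1, then the finger opening in mm, from 0 to 94. In form: tx ty tz rx ry rz gripper; .... A call has 1 to 5 rows; each row is the pose to reach, as a shift and turn from the pose commanded when the call began, along the tool's axes at that moment; what a row does not reach only later rows make up. A row lasts 1/10 s, in which the tool goes at most 50 mm and 8.59 degrees, less where a joint would pass 70% of its speed; a pose out of reach is approached as far as the arm can. A call with a number of a shift or a turn outside -1 to 1 is refused whole. A call with a gripper value outside its range is refused whole. The fingers move at their own pace and stop on an object; the grip force is fixed at half the most. Time passes only in rows, so rows that repeat a pose let the fingers close. It gives the time, the measured TCP pose, the force, the opening and the grip force at its end, in the units of the state.
- robot.get_obs(): the state, without advancing time (a new reading comes with each control period).
- snapshot(name): name is "scene" or "top"; returns a dict with "img" (480x640x3 uint8, red, green, blue), "fx", "fy", "cx", "cy" (pixels), "T" (4x4, takes a point from camera to world coordinates). Camera axes: x right, y up, looking along -z (the intrinsics and any distortion apply to the point x, -y, -z); pixel columns grow to the right and rows downward; lengths in m; the calibration is good to about 2 mm. A picture is of the moment at which its call begins. There is no depth.
- robot.close_job(): hands the job in; it is judged then, once.
Trained networks look in the newest picture that a camera, given by its name, has taken for a name from the list of things; names that differ only in an ending like _2 or _b are one class to them, and where a whole thing is asked for, a point or a joint stands for the part that bears it (a point fixed in the world has none). Each returns a list of dicts, best first, with "confidence" (0 to 1); they miss things now and then, are a little off and sometimes report something else, mostly with a low value. They report only what shows in the picture. A call takes as long as a camera call.
- finder.look_for(camera, thing): "xy" ([column, row] in pixels, amid what is visible of it).
- finder.masks_of(camera, thing): "region" (480x640 bool, what is visible of it) and "xy" ([column, row] in pixels, amid what is visible of it).
- finder.landmark_of(camera, thing): "xy" ([column, row] in pixels: a listed point, or the origin of a listed thing).
The state is a dict: "time": time; "joint_positions": joint angles; "qvel": joint speeds; "joint_torque": joint torques, N m; "tool_pos": TCP position; "ee_rot": TCP orientation; "wrist_force": force on the tool from outside, world axes, zero at the start; "wrist_torque": the same for the moment, N m; "width": finger opening in m; "finger_force": force on a finger pad.
Only numpy, scipy, OpenCV 4.12 (cv2) and the standard library are available. Lean on these libraries where they do the work, as an engineer would, in place of code of your own. Each camera call takes 0.05 s, during which the arm holds its last target. There are 200 camera calls.

### The job

The drive unit of the sample carousel is being put back together on the microscopy bench. Slide the tall spacer sleeve over its upright spindle, all the way down onto the bearing, then lay the wider of the two flat washers over the spindle on top of the spacer, and let go of it. Leave the short collar, the small washer and the black retaining knob lying where they are.

Things in the scene. Friction and masses are not known exactly. Their poses are not given: they have to be found in the camera images.
- drive: Round white drive unit fixed to the bench, 150 mm across, 72 mm high, with a small grey control panel on its side that sticks out 13 mm more; origin on the spindle's axis at bench level, z up, the panel faces its -x. In the middle of its top is a dark steel ball bearing, 44 mm across and 8 mm high, from which a plain steel spindle stands upright: 16 mm in diameter, 62 mm long from the bearing's top, its last 12 mm tapering to 6 mm at the tip.
- seat (a point): Point on the spindle's axis at the top face of the bearing (80 mm over the bench), where the underside of the spacer comes to rest; z up.
- spindle_tip (a point): Top end of the spindle, on its axis, 62 mm above the seat (142 mm over the bench).
- spacer: The tall spacer sleeve: plain aluminium tube, 34 mm outside diameter, 24 mm bore, 34 mm tall, about 60 g, standing upright on the bench. Origin at the centre of its underside, z along its axis, up.
- washer: The wider flat washer: plain steel ring, 50 mm outside diameter, 24 mm bore, 10 mm thick, about 110 g, lying flat on the bench. Origin at the centre of its underside, z along its axis, up.
- collar: Short collar, not needed: aluminium ring, 42 mm outside diameter, 24 mm bore, only 16 mm tall, lying flat on the bench. Origin at the centre of its underside.
- small_washer: Small washer, not needed: steel ring, 36 mm outside diameter, 22 mm bore, 6 mm thick, lying flat on the bench. Origin at the centre of its underside.
- knob_nut: Black plastic retaining knob, about 48 mm across and 28 mm high, for later, standing on the bench. Origin at the centre of its underside.

How it is judged:
On the way, in this order (a step that is already met when the one before it is completed fails the run):
1. the tall spacer is down on the bearing, over the spindle (horizontal distance between spacer and seat below 0.01 m and z of spacer in the frame of seat between -0.004 and 0.005 m and angle between spacer's own z axis and vertical below 0.17 rad), for 0.2 s.
2. the wide washer lies over the spindle on top of the spacer (all of step 1 and horizontal distance between washer and seat below 0.01 m and z of washer in the frame of seat between 0.029 and 0.04 m and angle between washer's own z axis and vertical below 0.17 rad), for 0.2 s.
At the end, for the whole second after the job is handed in: Spacer around the spindle, underside within 4 mm below to 5 mm above the bearing's top; washer around the spindle on it, underside 29 to 40 mm above the bearing; each within 10 mm of the spindle's axis and tilted under 10 degrees, and at rest (all of step 2 and linear speed of each of spacer, washer below 0.02 m/s and angular speed of each of spacer, washer below 0.3 rad/s); the robot touches nothing.
It fails at once if the short collar moved more than 40 mm from where it lay (distance of collar from where it was at the start of the episode above 0.04 m).
It fails at once if the small washer moved more than 40 mm from where it lay (distance of small_washer from where it was at the start of the episode above 0.04 m).
It fails at once if the retaining knob moved more than 40 mm from where it lay (distance of knob_nut from where it was at the start of the episode above 0.04 m).
It also fails if it takes over 64 s, if anything falls off the work surface, if the arm or the gripper's body presses on something with over 40 N, if the wrist force passes 120 N, or if a joint passes its speed limit or range.

## Working session

There is one attempt and no reset: what is moved stays moved. The work goes in short steps, Python scripts to look and compute and a tool call to move; the robot and the scene stay as the last step left them, time stands still between calls to the robot, and variables do not carry over. Pictures are saved under pics/ and viewed, at most 10 in all, crops included, and the job is handed in when it is done.

Besides the shell and the picture viewer there is one more tool, called after "Request:" in YAML: its name, and indented under it one key for each argument. drive_tool: Moves the arm, as the interface text tells. Shift numbers are shares of 100 mm and turn numbers shares of 90 degrees, none past 1 either way. Its arguments: {"type":"object","properties":{"deltas":{"type":"string"}},"required":["deltas"]}

```bash
mkdir -p pics; cat > h.py <<'E'
import numpy as np, cv2
from bench import robot, snapshot, finder
def ray(s,xy):
    d=np.array([(xy[0]-s["cx"])/s["fx"],-(xy[1]-s["cy"])/s["fy"],-1.0])
    T=np.array(s["T"]); d=T[:3,:3]@d
    return T[:3,3],d/np.linalg.norm(d)
def atz(s,xy,z):
    o,d=ray(s,xy); return o+d*(z-o[2])/d[2]
def tri(r):
    A=np.zeros((3,3));b=np.zeros(3)
    for o,d in r:
        P=np.eye(3)-np.outer(d,d);A+=P;b+=P@o
    p=np.linalg.solve(A,b)
    return p,[float(np.linalg.norm((np.eye(3)-np.outer(d,d))@(p-o))) for o,d in r]
E
python3 - <<'E'
from h import *
np.set_printoptions(precision=4,suppress=True)
S={c:snapshot(c) for c in("scene","top")}
for c in S:
    cv2.imwrite(f"pics/{c}0.png",S[c]["img"][:,:,::-1]); print(c,{k:v for k,v in S[c].items() if k!="img"})
for t in ["spacer","washer","collar","small_washer","knob_nut","drive","seat","spindle_tip"]:
    R=[]
    for c in S:
        L=finder.landmark_of(c,t)
        print(t,c,[(np.round(l["xy"],1),round(l["confidence"],2)) for l in L[:2]])
        if L: R.append(ray(S[c],L[0]["xy"]))
    if len(R)==2: print("   ",*tri(R))
o=robot.get_obs();print(o["time"],o["tool_pos"],o["ee_rot"],o["width"])
E
```

```text
scene {'fx': 583.4499511069008, 'fy': 583.4499511069008, 'cx': 319.2417662051785, 'cy': 242.5154315367398, 'T': array([[ 0.0113, -0.7254,  0.6883,  1.2991],
       [ 0.9997, -0.0059, -0.0226,  0.0423],
       [ 0.0204,  0.6883,  0.7251,  0.9231],
       [ 0.    ,  0.    ,  0.    ,  1.    ]])}
top {'fx': 506.56914296087433, 'fy': 506.56914296087433, 'cx': 318.81056134690556, 'cy': 230.39567311673682, 'T': array([[ 0.0218,  0.9972, -0.0717,  0.4529],
       [-0.9995,  0.0233,  0.0197,  0.0656],
       [ 0.0214,  0.0713,  0.9972,  1.1457],
       [ 0.    ,  0.    ,  0.    ,  1.    ]])}
spacer scene [(array([401.5, 316.2]), 0.78)]
spacer top [(array([237.8, 189.8]), 0.63)]
    [0.6229 0.2287 0.0037] [0.0001898558002588058, 0.00018985580025879034]
washer scene [(array([409.3, 255.1]), 0.77)]
washer top [(array([219.7, 263.9]), 0.62)]
    [ 0.4546  0.265  -0.0044] [0.00015066833703389676, 0.0001506683370340237]
collar scene [(array([143.9, 304.1]), 0.68)]
collar top [(array([458.2, 208.3]), 0.68)]
    [ 0.5934 -0.2753  0.0007] [0.0005093106279600192, 0.000509310627960009]
small_washer scen
[... 280 characters left out ...]
 (array([163.6, 224.2]), 0.58)]
    [0.6515 0.1549 0.2211] [0.16382448264977625, 0.16382448264977634]
drive scene [(array([283.3, 304.7]), 0.66)]
drive top [(array([340. , 207.8]), 0.78)]
    [ 0.5887 -0.0034 -0.0057] [0.0011333638676337813, 0.0011333638676337843]
seat scene [(array([278.7, 278.8]), 0.79), (array([409.6, 250.1]), 0.54)]
seat top [(array([338.2, 196.6]), 0.77)]
    [ 0.6012 -0.0014  0.0889] [0.006788163795359692, 0.0067881637953596885]
spindle_tip scene [(array([280.7, 258.7]), 0.56)]
spindle_tip top [(array([341.9, 195.9]), 0.61)]
    [ 0.5957 -0.0012  0.1389] [0.0020695962754002034, 0.0020695962754002204]
0.9 [0.1672 0.524  0.2055] [3.1415 0.     2.8328] 0.09420447230912886
```

View pics/scene0.png

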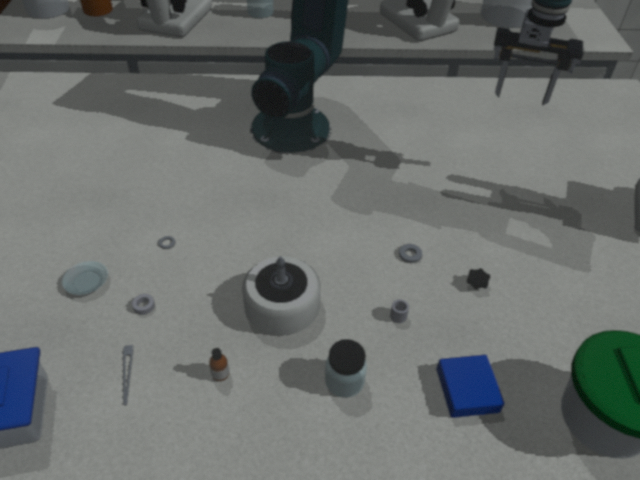

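View pics/top0.png

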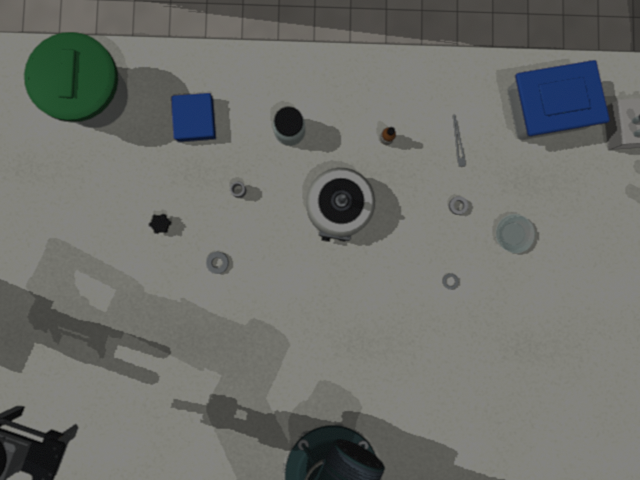

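The pictures agree with the finder: the spacer is at scene (400,311) / top (238,189), the washer at (410,253) / (218,262), and the spindle at (281,258) / (342,200). The knob is at top (160,224), and a tall jar stands behind the drive at top (289,123). I'll refine with the masks.

```bash
python3 - <<'E'
from h import *
np.set_printoptions(precision=4,suppress=True)
S={c:snapshot(c) for c in("scene","top")}
for t,z in [("spacer",.017),("washer",.005)]:
    R=[]
    for c in S:
        M=finder.masks_of(c,t)
        if not M: print(t,c,"none");continue
        m=M[0]["region"].astype(np.uint8)
        k=max(cv2.findContours(m,0,2)[0],key=cv2.contourArea); (x,y),(w,h),a=cv2.minAreaRect(k)
        print(t,c,M[0]["confidence"],(x,y),(w,h),atz(S[c],(x,y),z)); R.append(ray(S[c],(x,y)))
    if len(R)==2: print("  tri",*tri(R))
# bearing: dark disc
R=[]
for c,(x,y) in {"top":(342,200),"scene":(281,280)}.items():
    g=cv2.cvtColor(S[c]["img"],cv2.COLOR_RGB2GRAY)
    m=np.zeros_like(g);cv2.circle(m,(x,y),30,255,-1)
    m=((g<70)&(m>0)).astype(np.uint8)
    k=max(cv2.findContours(m,0,1)[0],key=cv2.contourArea)
    e=cv2.fitEllipse(cv2.convexHull(k));print(c,e,atz(S[c],e[0],.08),atz(S[c],e[0],.072));R.append(ray(S[c],e[0]))
print("bearing tri",*tri(R))
for c in S:
  for i in range(2):
    L=finder.landmark_of(c,"spindle_tip");print(c,[(l["xy"],l["confidence"],atz(S[c],l["xy"],.142)) for l in L[:1]])
a=cv2.resize(S["top"]["img"][160:240,300:380],None,fx=5,fy=5,interpolation=2)
b=cv2.resize(S["scene"]["img"][240:320,240:320],None,fx=5,fy=5,interpolation=2)
cv2.imwrite("pics/z.png",np.hstack([a,b])[:,:,::-1])
E
```

```text
spacer scene 0.91 (399.3378601074219, 310.4729919433594) (17.261892318725586, 23.509056091308594) [0.6191 0.2235 0.017 ]
spacer top 0.44 (234.25003051757812, 185.75001525878906) (5.656853675842285, 12.020814895629883) [0.6299 0.2349 0.017 ]
  tri [0.6276 0.2272 0.0288] [0.005897119100408559, 0.005897119100408479]
washer scene 0.74 (478.5, 278.0) (20.0, 23.0) [0.5261 0.399  0.005 ]
washer top 0.82 (217.0, 262.5) (21.0, 22.0) [0.4576 0.2693 0.005 ]
  tri [ 0.4745  0.3481 -0.0486] [0.07011971072356941, 0.07011971072356943]
top ((340.9075927734375, 200.5069122314453), (45.11079788208008, 45.61480712890625), 120.67737579345703) [ 0.5941 -0.001   0.08  ] [ 0.5952 -0.0015  0.072 ]
scene ((280.6518859863281, 281.5589904785156), (41.112483978271484, 50.6173095703125), 86.82902526855469) [ 0.6001 -0.0048  0.08  ] [ 0.5935 -0.0053  0.072 ]
bearing tri [ 0.595  -0.0033  0.0737] [0.001893835580715795, 0.0018938355807157905]
scene [([398.1, 315.9], 0.17, array([0.7241, 0.1953, 0.142 ]))]
scene [([398.1, 315.9], 0.17, array([0.7241, 0.1953, 0.142 ]))]
top [([340.0, 193.7], 0.68, array([0.5996, 0.005 , 0.142 ]))]
top [([340.0, 193.7], 0.68, array([0.5996, 0.005 , 0.142 ]))]
```

View pics/z.png

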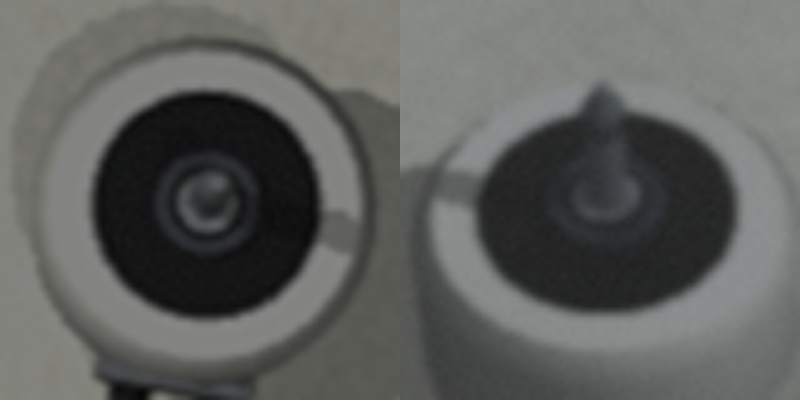

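The dark disc centres at top (340.9,200.5) and scene (280.7,281.6), so the spindle is near (0.5945, -0.003). The spacer is near (0.622, 0.228). I'm moving to the spacer.

Request:
drive_tool:
  deltas: "-0.5 -0.14 0 0 0 0 94; -1 -0.28 0 0 0 0 94"

```text
time: 1.6
tool_pos: [0.2506, 0.469, 0.2054]
ee_rot: [3.141, 0.0, 2.837]
wrist_force: [0.5, 1.2, -0.6]
width: 0.0937
finger_force: 0.0
```

Request:
drive_tool:
  deltas: "-0.5 -0.14 0 0 0 0 94; -1 -0.28 0 0 0 0 94"

```text
time: 1.8
tool_pos: [0.3355, 0.413, 0.2057]
ee_rot: [3.141, 0.0, 2.834]
wrist_force: [0.6, 0.4, -0.3]
width: 0.0943
finger_force: 0.0
```

Request:
drive_tool:
  deltas: "-0.5 -0.14 0 0 0 0 94; -1 -0.28 0 0 0 0 94"

```text
time: 2.0
tool_pos: [0.4193, 0.3579, 0.2058]
ee_rot: [3.141, 0.0, 2.833]
wrist_force: [0.5, 1.1, 0.4]
width: 0.094
finger_force: 0.0
```

Request:
drive_tool:
  deltas: "-0.5 -0.14 0 0 0 0 94; -1 -0.28 0 0 0 0 94"

```text
time: 2.2
tool_pos: [0.5029, 0.3028, 0.2057]
ee_rot: [3.141, 0.0, 2.833]
wrist_force: [-0.1, 0.3, -0.5]
width: 0.0939
finger_force: 0.0
```

Request:
drive_tool:
  deltas: "-0.4 -0.14 0.2 0 0 0 94; -0.8 -0.28 0.4 0 0 0 94; -0.8 -0.28 0.6 0 0 0 94; -0.8 -0.28 0.6 0 0 0 94; -0.8 -0.28 0.6 0 0 0 94"

```text
time: 2.7
tool_pos: [0.5687, 0.2534, 0.1454]
ee_rot: [-3.141, -0.001, 2.833]
wrist_force: [-0.3, -0.1, 0.1]
width: 0.0942
finger_force: 0.0
```

Request:
drive_tool:
  deltas: "-0.58 -0.08 0.3 0 0 0 94; -0.58 -0.08 0.7 0 0 0 94; -0.58 -0.08 0.9 0 0 0 94; -0.58 -0.08 0.9 0 0 0 94"

```text
time: 3.1
tool_pos: [0.6196, 0.2282, 0.0525]
ee_rot: [-3.138, -0.005, 2.834]
wrist_force: [0.4, -0.4, -0.2]
width: 0.0938
finger_force: 0.0
```

```bash
python3 - <<'E'
from h import *
a=snapshot("top")["img"][140:240,190:290];b=snapshot("scene")["img"][250:350,340:440]
cv2.imwrite("pics/g1.png",cv2.resize(np.hstack([a,b]),None,fx=4,fy=4,interpolation=2)[:,:,::-1])
print(robot.get_obs()["tool_pos"])
E
```

```text
[0.62232317 0.22922404 0.05766638]
```

View pics/g1.png

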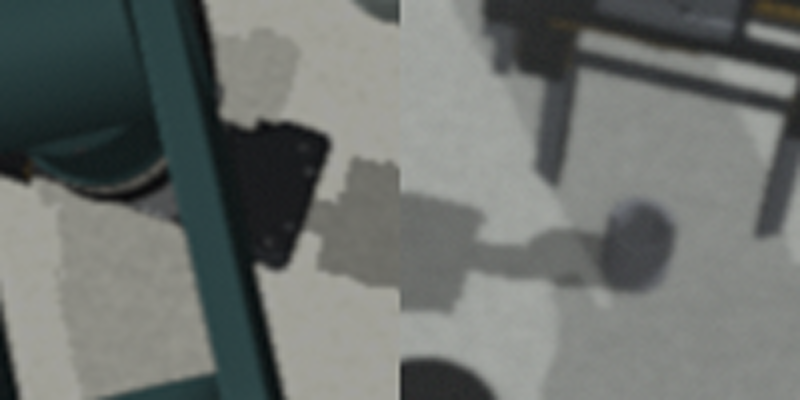

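The top view is blocked by the arm. In the scene view the fingertips are at (379,296) and (432,309), with the spacer between them. I'm descending and closing.

Request:
drive_tool:
  deltas: "0 0 0.3 0 0 0 94; 0 0 0.47 0 0 0 94; 0 0 0.47 0 0 0 94; 0 0 0.47 0 0 0 94"

```text
time: 3.6
tool_pos: [0.6232, 0.229, 0.0115]
ee_rot: [3.139, 0.004, 2.834]
wrist_force: [0.3, -0.1, -0.0]
width: 0.0941
finger_force: 0.0
```

Request:
drive_tool:
  deltas: "0 0 0 0 0 0 20; 0 0 0 0 0 0 20; 0 0 0 0 0 0 20; 0 0 0 0 0 0 20; 0 0 0 0 0 0 20"

```text
time: 4.1
tool_pos: [0.622, 0.2279, 0.0086]
ee_rot: [3.141, 0.0, 2.833]
wrist_force: [0.5, 0.3, -0.5]
width: 0.0575
finger_force: 0.0
```

Request:
drive_tool:
  deltas: "0 0 0 0 0 0 20; 0 0 0 0 0 0 20; 0 0 0 0 0 0 20; 0 0 0 0 0 0 20; 0 0 0 0 0 0 20"

```text
time: 4.6
tool_pos: [0.6218, 0.2279, 0.0084]
ee_rot: [-3.142, -0.0, 2.833]
wrist_force: [-0.0, -0.6, -0.1]
width: 0.0334
finger_force: 30.0
```

Request:
drive_tool:
  deltas: "0 0 -0.3 0 0 0 20; 0 0 -0.65 0 0 0 20; 0 0 -1 0 0 0 20; 0 0 -1 0 0 0 20"

```text
time: 5.0
tool_pos: [0.6255, 0.2291, 0.1159]
ee_rot: [3.134, 0.011, 2.833]
wrist_force: [0.8, -0.9, 0.8]
width: 0.0338
finger_force: 30.0
```

Request:
drive_tool:
  deltas: "0 0 -0.35 0 0 0 20; 0 -0.2 -0.7 0 0 0 20; -0.1 -0.5 -0.75 0 0 0 20; -0.2 -0.8 -0.75 0 0 0 20; -0.2 -1 -0.75 0 0 0 20"

```text
time: 5.5
tool_pos: [0.6105, 0.1246, 0.1825]
ee_rot: [-3.141, -0.001, 2.831]
wrist_force: [0.0, 0.1, -1.2]
width: 0.0341
finger_force: 30.0
```

Request:
drive_tool:
  deltas: "-0.1 -0.35 0 0 0 0 20; -0.2 -0.7 0 0 0 0 20; -0.2 -0.9 0 0 0 0 20; -0.2 -0.9 0 0 0 0 20; -0.2 -0.9 0 0 0 0 20"

```text
time: 6.0
tool_pos: [0.6017, 0.0351, 0.1825]
ee_rot: [3.141, -0.002, 2.832]
wrist_force: [0.5, 0.5, -1.0]
width: 0.0336
finger_force: 30.0
```

Request:
drive_tool:
  deltas: "-0.02 -0.2 0 0 0 0 20; -0.05 -0.38 0 0 0 0 20; -0.05 -0.38 0 0 0 0 20; -0.05 -0.38 0 0 0 0 20; -0.05 -0.38 0 0 0 0 20"

```text
time: 6.5
tool_pos: [0.5956, -0.0014, 0.1832]
ee_rot: [3.141, -0.0, 2.834]
wrist_force: [-1.3, 0.1, -1.2]
width: 0.0336
finger_force: 30.0
```

```bash
python3 - <<'E'
from h import *
o=robot.get_obs();print(o["tool_pos"])
s=snapshot("scene")
a=s["img"][190:310,220:340]
t=snapshot("top")["img"][140:260,280:400]
cv2.imwrite("pics/g2.png",cv2.resize(np.hstack([a,t]),None,fx=3.3,fy=3.3,interpolation=2)[:,:,::-1])
def pr(s,p):
    T=np.array(s["T"]);q=T[:3,:3].T@(np.array(p)-T[:3,3]);return [s["cx"]-s["fx"]*q[0]/q[2],s["cy"]+s["fy"]*q[1]/q[2]]
p=np.array(o["tool_pos"]);print("spacer bottom/top axis expected",pr(s,p-[0,0,.0084]),pr(s,p+[0,0,.0256]))
for z in(.08,.142):print("spindle exp",z,pr(s,[.5945,-.003,z]))
for n in ("spacer","spindle_tip"):
  print(n,[(l["xy"],l["confidence"]) for l in finder.landmark_of("scene",n)[:2]])
E
```

```text
[ 0.59557619 -0.00141476  0.18322392]
spacer bottom/top axis expected [np.float64(281.18547835177634), np.float64(245.07487825828213)] [np.float64(280.6526829913018), np.float64(231.49851520577042)]
spindle exp 0.08 [np.float64(281.71748674862494), np.float64(279.2622888921746)]
spindle exp 0.142 [np.float64(280.81416765876617), np.float64(257.1275889237126)]
spacer [([283.6, 245.8], 0.56)]
spindle_tip [([280.6, 254.9], 0.82)]
```

View pics/g2.png

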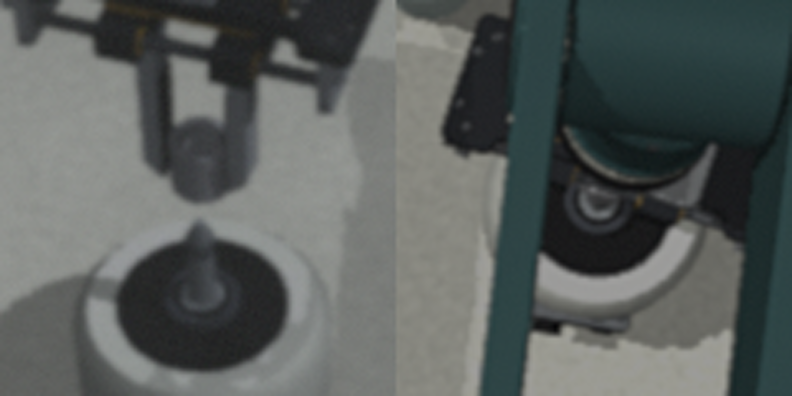

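In the scene view the spacer is centred at column 280 and the tip at column 281, so they are aligned to about 1–2 mm. I'm lowering in stages.

Request:
drive_tool:
  deltas: "0 0 0.15 0 0 0 20; 0 0 0.3 0 0 0 20; 0 0 0.45 0 0 0 20; 0 0 0.5 0 0 0 20; 0 0 0.5 0 0 0 20"

```text
time: 7.2
tool_pos: [0.5943, -0.0029, 0.1312]
ee_rot: [-3.141, -0.004, 2.833]
wrist_force: [0.3, 0.3, -0.4]
width: 0.0338
finger_force: 30.0
```

Request:
drive_tool:
  deltas: "0 0 0.1 0 0 0 20; 0 0 0.2 0 0 0 20; 0 0 0.3 0 0 0 20; 0 0 0.35 0 0 0 20; 0 0 0.35 0 0 0 20"

```text
time: 7.7
tool_pos: [0.5946, -0.0029, 0.097]
ee_rot: [-3.141, -0.003, 2.833]
wrist_force: [-0.1, -0.6, -1.7]
width: 0.0337
finger_force: 30.0
```

Request:
drive_tool:
  deltas: "0 0 0.03 0 0 0 20; 0 0 0.05 0 0 0 20; 0 0 0.07 0 0 0 20; 0 0 0.08 0 0 0 20; 0 0 0.08 0 0 0 20"

```text
time: 8.2
tool_pos: [0.5954, -0.0029, 0.0904]
ee_rot: [3.142, -0.0, 2.833]
wrist_force: [0.5, 0.2, -0.9]
width: 0.0337
finger_force: 30.0
```

Request:
drive_tool:
  deltas: "0 0 0.01 0 0 0 20; 0 0 0.02 0 0 0 20; 0 0 0.02 0 0 0 20; 0 0 0.02 0 0 0 20"

```text
time: 8.6
tool_pos: [0.5955, -0.0029, 0.0885]
ee_rot: [3.141, 0.0, 2.833]
wrist_force: [-0.2, -0.7, -1.0]
width: 0.0336
finger_force: 30.0
```

Request:
drive_tool:
  deltas: "0 0 0 0 0 0 60; 0 0 0 0 0 0 60; 0 0 0 0 0 0 60; 0 0 0 0 0 0 60; 0 0 0 0 0 0 60"

```text
time: 9.1
tool_pos: [0.5955, -0.003, 0.0885]
ee_rot: [3.142, 0.0, 2.833]
wrist_force: [0.5, 0.2, -0.7]
width: 0.0598
finger_force: 0.0
```

Request:
drive_tool:
  deltas: "0 0 -0.3 0 0 0 60; 0 0 -0.6 0 0 0 60; 0 0 -1 0 0 0 60; 0 0 -1 0 0 0 60"

```text
time: 9.5
tool_pos: [0.5987, -0.0032, 0.1959]
ee_rot: [3.139, 0.013, 2.833]
wrist_force: [1.0, -0.4, 0.9]
width: 0.0599
finger_force: 0.0
```

```bash
python3 - <<'E'
from h import *
s=snapshot("scene");t=snapshot("top")
cv2.imwrite("pics/g3.png",cv2.resize(np.hstack([s["img"][190:310,220:340],t["img"][140:260,280:400]]),None,fx=3.3,fy=3.3,interpolation=2)[:,:,::-1])
for n in("washer","spacer"):
  for c,k in(("scene",s),("top",t)):
    print(n,c,[(np.round(l["xy"],1),round(l["confidence"],2),np.round(atz(k,l["xy"],0 if n=="washer" else .08),4)) for l in finder.landmark_of(c,n)[:2]])
g=cv2.cvtColor(s["img"],cv2.COLOR_RGB2GRAY)
E
```

```text
washer scene [(array([408.1, 251.8]), 0.89, array([0.449 , 0.2626, 0.    ]))]
washer top [(array([221.2, 262.3]), 0.82, array([0.4582, 0.2608, 0.    ])), (array([344.3, 196.6]), 0.56, array([ 0.6139, -0.0135,  0.    ]))]
spacer scene [(array([279.6, 278.9]), 0.85, array([ 0.5936, -0.007 ,  0.08  ])), (array([474.8, 285.4]), 0.21, array([0.6074, 0.3592, 0.08  ]))]
spacer top [(array([341.2, 198.4]), 0.59, array([ 0.5987, -0.0015,  0.08  ]))]
```

View pics/g3.png

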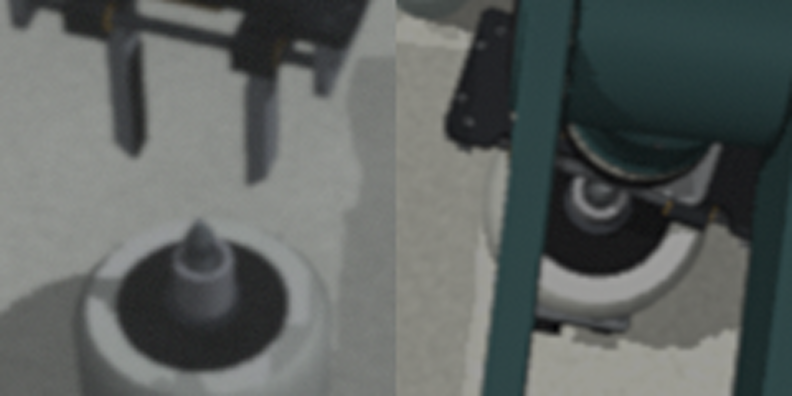

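The spacer is seated upright over the spindle, at scene (281,276) with the tip at (281,257). Next I'll locate the washer more precisely.

```bash
python3 - <<'E'
from h import *
np.set_printoptions(precision=4,suppress=True)
S={c:snapshot(c) for c in("scene","top")};R=[]
for c,(x,y) in {"top":(218,262),"scene":(410,253)}.items():
    g=cv2.cvtColor(S[c]["img"],cv2.COLOR_RGB2GRAY)
    M=[m for m in finder.masks_of(c,"washer") if abs(m["xy"][0]-x)<15]
    if M:
        k=max(cv2.findContours(M[0]["region"].astype(np.uint8),0,1)[0],key=cv2.contourArea)
        e=cv2.fitEllipse(cv2.convexHull(k));print("mask",c,M[0]["confidence"],e,atz(S[c],e[0],.005))
    p=g[y-25:y+25,x-25:x+25]; th,b=cv2.threshold(cv2.GaussianBlur(p,(3,3),0),0,255,cv2.THRESH_BINARY_INV+cv2.THRESH_OTSU)
    k=max(cv2.findContours(b,0,1)[0],key=cv2.contourArea);e=cv2.fitEllipse(cv2.convexHull(k))
    q=(e[0][0]+x-25,e[0][1]+y-25);print("otsu",c,th,q,e[1:],atz(S[c],q,.005));R.append(ray(S[c],q))
print(*tri(R)); print(robot.get_obs()["tool_pos"])
a=[cv2.resize(S[c]["img"][y-40:y+40,x-40:x+40],None,fx=4,fy=4,interpolation=2) for c,(x,y) in {"top":(218,262),"scene":(410,253)}.items()]
cv2.imwrite("pics/w.png",np.hstack(a)[:,:,::-1])
E
```

```text
mask top 0.57 ((216.2977294921875, 262.585205078125), (20.755767822265625, 21.32080841064453), 119.50570678710938) [0.4573 0.2709 0.005 ]
otsu top 126.0 (219.15252685546875, 263.015962600708) ((23.771120071411133, 27.162118911743164), 113.91134643554688) [0.4565 0.2645 0.005 ]
mask scene 0.68 ((410.189697265625, 252.93605041503906), (19.293800354003906, 23.760604858398438), 93.54051208496094) [0.4569 0.2655 0.005 ]
otsu scene 114.0 (408.23644065856934, 253.0001983642578) ((20.162641525268555, 27.510650634765625), 96.22368621826172) [0.4571 0.2613 0.005 ]
[0.4564 0.263  0.0044] [0.00154637930042803, 0.001546379300428035]
[ 0.595  -0.0029  0.1873]
```

View pics/w.png

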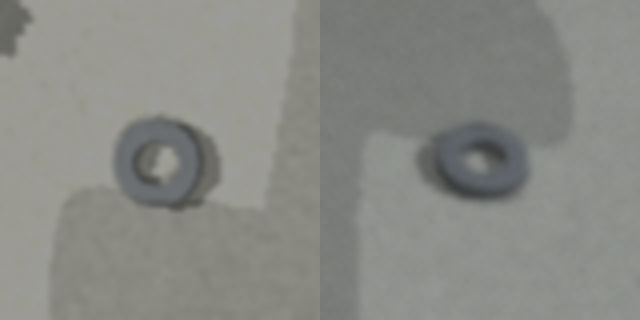

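The washer is centred at top (218,262.3) and scene (410,252.8), which gives (0.457, 0.266) lying flat on the bench. I'm moving there.

Request:
drive_tool:
  deltas: "0.33 0.33 0 0 0 0 94; 0.66 0.66 0 0 0 0 94; 0.9 0.9 0 0 0 0 94"

```text
time: 10.3
tool_pos: [0.5358, 0.1119, 0.1882]
ee_rot: [3.141, -0.001, 2.833]
wrist_force: [-0.7, 0.0, 0.8]
width: 0.0806
finger_force: 0.0
```

Request:
drive_tool:
  deltas: "0.33 0.33 0 0 0 0 94; 0.66 0.66 0 0 0 0 94; 0.9 0.9 0.3 0 0 0 94; 0.9 0.9 0.5 0 0 0 94; 0.9 0.9 0.5 0 0 0 94"

```text
time: 10.8
tool_pos: [0.4758, 0.2235, 0.1348]
ee_rot: [-3.137, -0.006, 2.835]
wrist_force: [1.4, -1.4, 0.1]
width: 0.094
finger_force: 0.0
```

Request:
drive_tool:
  deltas: "0.33 0.34 0.2 0 0 0 94; 0.33 0.34 0.5 0 0 0 94; 0.33 0.34 0.85 0 0 0 94; 0.33 0.34 0.85 0 0 0 94; 0.33 0.34 0.85 0 0 0 94"

```text
time: 11.3
tool_pos: [0.4582, 0.2652, 0.0543]
ee_rot: [-3.142, 0.0, 2.832]
wrist_force: [0.1, 0.5, 1.0]
width: 0.0942
finger_force: 0.0
```

Request:
drive_tool:
  deltas: "0 0 0.1 0 0 0 94; 0 0 0.3 0 0 0 94; 0 0 0.4 0 0 0 94; 0 0 0.4 0 0 0 94; 0 0 0.4 0 0 0 94"

```text
time: 11.8
tool_pos: [0.4582, 0.2658, 0.0143]
ee_rot: [3.141, 0.001, 2.832]
wrist_force: [-0.1, -0.0, 0.5]
width: 0.0939
finger_force: 0.0
```

Request:
drive_tool:
  deltas: "0.01 0 0.06 0 0 0 94; 0.01 0 0.115 0 0 0 94; 0.01 0 0.115 0 0 0 60; 0.01 0 0.115 0 0 0 60; 0.01 0 0.115 0 0 0 60"

```text
time: 12.3
tool_pos: [0.4568, 0.2661, 0.0022]
ee_rot: [3.141, 0.0, 2.833]
wrist_force: [-1.1, 0.7, 0.3]
width: 0.0735
finger_force: 0.0
```

Request:
drive_tool:
  deltas: "0 0 0 0 0 0 35; 0 0 0 0 0 0 35; 0 0 0 0 0 0 35; 0 0 0 0 0 0 35; 0 0 0 0 0 0 35"

```text
time: 12.8
tool_pos: [0.4567, 0.2661, 0.0021]
ee_rot: [3.141, 0.0, 2.833]
wrist_force: [0.1, 0.5, 0.1]
width: 0.0483
finger_force: 29.9
```

Request:
drive_tool:
  deltas: "0 0 0 0 0 0 35; 0 0 0 0 0 0 35; 0 0 0 0 0 0 35"

```text
time: 13.1
tool_pos: [0.4567, 0.2661, 0.0021]
ee_rot: [3.141, 0.0, 2.833]
wrist_force: [0.4, -0.3, 1.1]
width: 0.0483
finger_force: 29.9
```

Request:
drive_tool:
  deltas: "0 0 -0.2 0 0 0 35; 0 0 -0.4 0 0 0 35; 0 0 -0.5 0 0 0 35; 0 0 -0.5 0 0 0 35; 0 0 -0.5 0 0 0 35"

```text
time: 13.6
tool_pos: [0.4562, 0.2658, 0.0513]
ee_rot: [-3.141, -0.001, 2.833]
wrist_force: [-0.0, 0.8, -1.4]
width: 0.0483
finger_force: 29.9
```

```bash
python3 - <<'E'
from h import *
s=snapshot("scene");p=np.array(robot.get_obs()["tool_pos"]);print(p)
def pr(s,p):
    T=np.array(s["T"]);q=T[:3,:3].T@(np.array(p)-T[:3,3]);return np.round([s["cx"]-s["fx"]*q[0]/q[2],s["cy"]+s["fy"]*q[1]/q[2]],1)
print("exp washer centre",pr(s,p+[0,0,.003]))
for n in("washer",): print([(np.round(l["xy"],1),round(l["confidence"],2)) for l in finder.landmark_of("scene",n)[:2]],pr(s,p-[0,0,.002]))
cv2.imwrite("pics/g4.png",cv2.resize(s["img"][190:290,360:460],None,fx=5,fy=5,interpolation=2)[:,:,::-1])
E
```

```text
[0.45585159 0.26562135 0.05081556]
exp washer centre [413.3 236.8]
[(array([412.9, 239.4]), 0.76)] [413.  238.4]
```

View pics/g4.png

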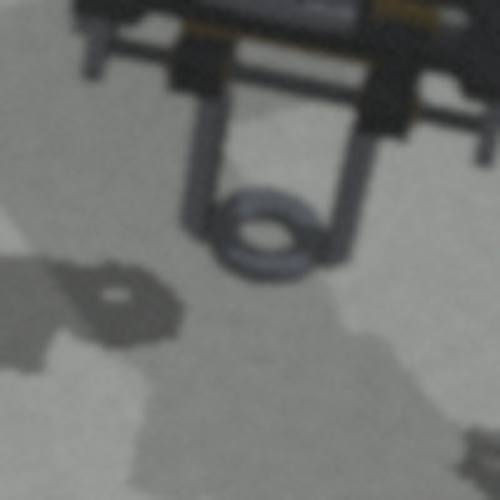

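The washer is held level and centred at (413,236.8), exactly where expected. I'm lifting and carrying it to the spindle.

Request:
drive_tool:
  deltas: "0 0 -0.3 0 0 0 35; 0 0 -0.6 0 0 0 35; 0 0 -1 0 0 0 35; 0 0 -1 0 0 0 35"

```text
time: 14.1
tool_pos: [0.4595, 0.2673, 0.1575]
ee_rot: [3.134, 0.008, 2.833]
wrist_force: [0.2, 1.4, -1.1]
width: 0.0484
finger_force: 29.9
```

Request:
drive_tool:
  deltas: "-0.2 -0.2 -0.25 0 0 0 35; -0.5 -0.5 -0.35 0 0 0 35; -0.8 -0.8 -0.35 0 0 0 35; -1 -1 -0.35 0 0 0 35; -1 -1 -0.35 0 0 0 35"

```text
time: 14.6
tool_pos: [0.5221, 0.1371, 0.1845]
ee_rot: [-3.139, -0.002, 2.828]
wrist_force: [-0.3, 0.6, -0.7]
width: 0.0486
finger_force: 29.9
```

Request:
drive_tool:
  deltas: "-0.3 -0.3 0 0 0 0 35; -0.6 -0.6 0 0 0 0 35; -0.85 -0.85 0 0 0 0 35; -1 -1 0 0 0 0 35; -1 -1 0 0 0 0 35"

```text
time: 15.1
tool_pos: [0.5864, 0.0132, 0.1845]
ee_rot: [-3.141, -0.003, 2.83]
wrist_force: [0.1, -0.1, -0.8]
width: 0.0485
finger_force: 29.9
```

Request:
drive_tool:
  deltas: "0 0 0 0 0 0 35; 0 0 0 0 0 0 35"

```text
time: 15.3
tool_pos: [0.5856, 0.0163, 0.1863]
ee_rot: [3.141, -0.002, 2.834]
wrist_force: [0.0, 0.1, -1.4]
width: 0.0487
finger_force: 29.9
```

Request:
drive_tool:
  deltas: "-0.1 -0.1 0 0 0 0 35; -0.15 -0.155 0 0 0 0 35; -0.15 -0.155 0 0 0 0 35; -0.15 -0.155 0 0 0 0 35; -0.15 -0.155 0 0 0 0 35"

```text
time: 15.8
tool_pos: [0.5959, -0.0046, 0.187]
ee_rot: [3.141, -0.0, 2.833]
wrist_force: [-0.3, -0.5, -0.6]
width: 0.048
finger_force: 29.9
```

```bash
python3 - <<'E'
from h import *
s=snapshot("scene");print(robot.get_obs()["tool_pos"])
cv2.imwrite("pics/g5.png",cv2.resize(s["img"][200:300,230:330],None,fx=5,fy=5,interpolation=2)[:,:,::-1])
E
```

```text
[ 0.5959038  -0.00451933  0.18702339]
```

View pics/g5.png

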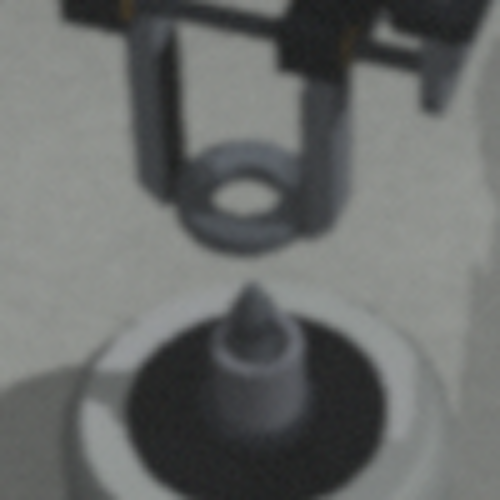

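The washer centre is at column 279 and the tip at 280.4. Allowing for the height difference, it sits about 1.5 mm too far in -y, so I'll correct that and lower.

Request:
drive_tool:
  deltas: "0.01 0.015 0 0 0 0 35; 0.01 0.015 0.15 0 0 0 35; 0.01 0.015 0.3 0 0 0 35; 0.01 0.015 0.35 0 0 0 35; 0.01 0.015 0.35 0 0 0 35"

```text
time: 16.35
tool_pos: [0.5941, -0.0028, 0.1493]
ee_rot: [-3.141, -0.004, 2.833]
wrist_force: [-0.2, 0.2, -1.4]
width: 0.0482
finger_force: 29.9
```

Request:
drive_tool:
  deltas: "0 0 0.1 0 0 0 35; 0 0 0.2 0 0 0 35; 0 0 0.28 0 0 0 35; 0 0 0.3 0 0 0 35; 0 0 0.3 0 0 0 35"

```text
time: 16.85
tool_pos: [0.5951, -0.0029, 0.1212]
ee_rot: [-3.141, -0.001, 2.833]
wrist_force: [-1.0, -0.0, -1.0]
width: 0.0482
finger_force: 29.9
```

Request:
drive_tool:
  deltas: "0 0 0.01 0 0 0 35; 0 0 0.02 0 0 0 35; 0 0 0.035 0 0 0 35; 0 0 0.035 0 0 0 35; 0 0 0.035 0 0 0 35"

```text
time: 17.35
tool_pos: [0.5955, -0.0029, 0.1185]
ee_rot: [3.141, 0.0, 2.833]
wrist_force: [-0.8, 0.7, -2.1]
width: 0.0484
finger_force: 29.9
```

Request:
drive_tool:
  deltas: "0 0 0.01 0 0 0 35; 0 0 0.02 0 0 0 35; 0 0 0.02 0 0 0 35; 0 0 0.02 0 0 0 35"

```text
time: 17.75
tool_pos: [0.5954, -0.0029, 0.1164]
ee_rot: [3.142, -0.0, 2.833]
wrist_force: [-0.6, -0.2, -1.3]
width: 0.0487
finger_force: 29.9
```

Under 1 mm remains, so I'm releasing it and retreating straight up.

Request:
drive_tool:
  deltas: "0 0 0 0 0 0 75; 0 0 0 0 0 0 75; 0 0 0 0 0 0 75; 0 0 0 0 0 0 75; 0 0 0 0 0 0 75"

```text
time: 18.25
tool_pos: [0.5955, -0.0029, 0.1166]
ee_rot: [3.141, 0.0, 2.833]
wrist_force: [-0.1, -0.2, -0.5]
width: 0.0748
finger_force: 0.0
```

Request:
drive_tool:
  deltas: "0 0 -0.2 0 0 0 75; 0 0 -0.6 0 0 0 75; 0 0 -1 0 0 0 75; 0 0 -1 0 0 0 75; 0 0 -1 0 0 0 75"

```text
time: 18.75
tool_pos: [0.5961, -0.003, 0.2179]
ee_rot: [3.141, 0.003, 2.833]
wrist_force: [-0.3, -0.0, -1.3]
width: 0.0751
finger_force: 0.0
```

```bash
python3 - <<'E'
from h import *
s=snapshot("scene");print(robot.get_obs()["tool_pos"])
cv2.imwrite("pics/g6.png",cv2.resize(s["img"][200:320,220:340],None,fx=4,fy=4,interpolation=2)[:,:,::-1])
E
```

```text
[ 0.59524127 -0.00289345  0.21591931]
```

View pics/g6.png

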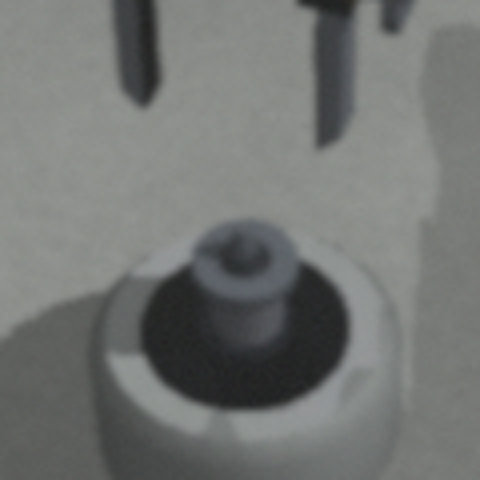

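The washer lies flat on the spacer around the spindle, at scene (281,265), and the gripper is clear of everything.

```bash
python3 -c "
from bench import robot
print(robot.close_job())"
```

```text
the job is handed in; nothing more can be done
None
```

The spacer is seated on the bearing and the wide washer lies flat on top of it around the spindle. Both were released with the gripper clear, and the job is handed in at about 19 s of the 64 s limit; no verdict was returned.

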